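Hardness check on a sloping sill

ROBOT

A 7-joint arm with a two-finger parallel gripper is mounted at the origin on a cart in front of the work surface, level with it; the furniture and walls round the work are solid. World frame = base frame: x ahead of the robot, y to its left, z up, the work surface at z = 0. Lengths are in m, angles in rad, forces in N, time in s.
With the tool pointing down it reaches from about 0.35 to 0.9 m from the base axis. Payload 8.1 kg.
Tool frame: the origin (TCP) lies midway between the tips of the shut fingers; the grasp point (between the pads) lies 19 mm behind it; z points along the fingers, y is the line along which they close (so a half turn about z gives the same grasp; the last joint's range is limited). The gripper opens to 92 mm and grips with 3 to 60 N. Pads are 19 mm wide; open, the fingers measure 130 mm over their backs; the gripper's body (75 mm by 190 mm) begins 47 mm behind the grasp point.
Start: joints at [-1.274, 0.434, 0.025, 1.573, -0.012, 1.134, -0.075], TCP at [0.243, 0.576, 0.227] pointing down, gripper open.
Joint ranges: [-2.62, 2.62], [-0.44, 2.09], [-1.27, 1.32], [0.08, 2.57], [-1.32, 4.46], [0.12, 2], [-2.74, 2.74]. Speed limits (rad/s): [2.22, 2.22, 3.01, 3.01, 3.14, 3.14, 3.14].

INTERFACE

Orientations are given as a rotation vector (axis times angle).
In Python, from cell import arm gives the robot as it stands.
- The arm moves only by the tool carry_out, never from a script. Its arguments are lists of equal length, an entry for each row: "claw": the finger opening in cm, from 0 to 9.18; "delta_pos": the shift along the tool's x, y, z in cm, a list of three; "angular": the turn, a rotation vector about the tool's x, y, z in rad, a list of three. In form: {"claw": [claw, ...], "delta_pos": [[dx, dy, dz], ...], "angular": [[ax, ay, az], ...]}. A call has 1 to 20 rows; each row shifts and turns the commanded pose from where the row before left it, along the tool's axes as they then stand; what a row does not reach is not made up. A row lasts 1/10 s, in which the tool goes at most 50 mm and 8.59 degrees, less where a joint would pass 70% of its speed; a pose out of reach is approached as far as the arm can. A call with a gripper value outside its range is refused whole. The fingers move at their own pace and stop on an object; "force" is the grip in N (left out, the last holds). Time passes only in rows, so rows that do not move let the fingers close. It gives the time, the measured TCP pose, the force, the opening and the grip force at its end, in the units of the state.
- arm.observe(): the state, without advancing time (a new reading comes with each control period).
- arm.get_image(name): name is "scene" or "top" or "wrist"; returns a dict with "frame" (420x560x3 uint8, red, green, blue), "mtx" (3x3 intrinsics, pixels), "T" (4x4, takes a point from camera to world coordinates). Camera axes: x right, y down, z forward; pixel columns grow to the right and rows downward; lengths in m; the calibration is good to about 2 mm. A picture is of the moment at which its call begins. There is no depth.
- arm.sign_off(): hands the job in; it is judged then, once.
Trained networks look in a picture, given as the dict that the camera call returned (one of the last four; its "shot" number tells which), for a name from the list of things; names that differ only in an ending like _2 or _b are one class to them, and where a whole thing is asked for, a point or a joint stands for the part that bears it (a point fixed in the world has none). Each returns a list of dicts, best first, with "conf" (0 to 1); they miss things now and then, are a little off and sometimes report something else, mostly with a low value. They report only what shows in the picture. A call takes as long as a camera call.
- arm.look_for(label, picture): "centre" ([column, row] as shares, 0 to 1, of the picture: columns of its width, rows of its height, amid what is visible of it).
- arm.trace(label, picture): "region" (420x560 bool, what is visible of it) and "centre" ([column, row] as shares, 0 to 1, of the picture: columns of its width, rows of its height, amid what is visible of it).
- arm.place_of(label, picture): "centre" ([column, row] as shares, 0 to 1, of the picture: columns of its width, rows of its height: a listed point, or the origin of a listed thing).
The state is a dict: "clock": time; "joints": joint angles; "dq": joint speeds; "joint_efforts": joint torques, N m; "position": TCP position; "ee_rot": TCP orientation; "force": force on the tool from outside, world axes, zero at the start; "ft_torque": the same for the moment, N m; "width": opening from 0.0 (shut) to 1.0 (fully open); "gripper_force": force on a finger pad.
Only numpy, scipy, OpenCV 4.12 (cv2) and the standard library are available. Lean on these libraries where they do the work, as an engineer would, in place of code of your own. Each camera call takes 0.05 s, during which the arm holds its last target. There are 200 camera calls.

TASK

Check the hardness of the sill board at its scribed mark: lift away the wood offcut that lies on the mark and lay it down on the bench beside the sill, then take the hardness gauge out of its holder block and set its spring tip inside the small circle on the sill, with the gauge square to the sloping face. Press gently until the tip is about half pushed in, and finish while holding it there, still gripped; leave the tin, tape measure and pencil alone.

Things in the scene. Friction and masses are not known exactly. Their poses are not given: they have to be found in the camera images.
- sill: Fixed wooden sill board, 130 mm (x) by 200 mm (y) by 22 mm thick, sloping 0.26 rad (15 degrees) on two battens: low edge (top about 26 mm up) towards its -x, high edge (about 59 mm) towards +x. Origin on the bench under the board's centre, z up, y along the board. A plain dark round wood plug near its -y end is not the mark.
- mark: The mark: scribed circle, 17 mm diameter, with a cross of 30 mm lines, on the sill's sloping top, 35 mm towards the sill's +y from its middle, 43 mm above the bench; hidden under the offcut at the start. Origin at its centre on the surface; z is the outward normal of the face, leaning 0.26 rad from vertical towards the sill's -x; y level along the sill; x up the slope.
- offcut: Loose dark worn wood offcut, 28 (x) by 95 (y) by 28 mm (z), 42 g. Lies flat on the sloping face over the mark, long side level along the sill. The bench to the far left, about 0.62 m ahead and 0.25 m left of the robot, is always free; an air hose hangs over the back of the bench (draw back before swinging across). Origin at the centre of its underside.
- gauge: Loose hardness gauge, 0.18 kg, upright in the holder's hole, collar resting on it. z along it, away from the tip; origin at the flat end of its steel nose (16 mm dia., z 0 to 35 mm), 25 mm above the bench at the start. Collar 28 mm dia. to z 41 mm; black body 28 x 28 mm, sides along x and y, z 41 to 93 mm (grip at 67), round dial on -x side (2 mm proud); cap to z 98 mm.
- gauge_tip (a point): Rounded tip (6 mm ball) of the gauge's spring plunger; the point is its very end, 12 mm below the gauge's origin when the spring is out, on the gauge's axis.
- plunger (a joint): How far the tip is pushed into the nose, in m: 0 = out, 0.012 = fully in. Spring 400 N/m with 1.6 N preload: about 4 N at half way (0.006).
- holder: Fixed light wood holder block, 72 x 72 x 60 mm high, with an upright 19 mm hole, 54 mm deep, in the middle of its top. Stands to the left or to the right of the sill. Origin at the centre of its underside.
- nail_tin: Loose round steel tin with nails, 74 mm across, 60 mm high, on the other side of the sill from the holder; leave alone. Origin under its centre.
- tape_measure: Loose tape measure, 36 x 72 x 62 mm, near the bench's front edge; leave alone. Origin under its centre.
- pencil: Loose flat carpenter pencil, 182 mm long, 12 x 8 mm, near the bench's front edge; leave alone. Origin under its middle.

How it is judged:
By the outcome, as a careful person would: the job done as asked, in the order asked, and still so for the second after the job is handed in, while the arm keeps its last pose, push and grip.
It also fails if it takes over 58 s, if anything falls off the work surface, if the arm or the gripper's body presses on something with over 40 N, if the wrist force passes 120 N, or if a joint passes its speed limit or range.

## Working session

There is one attempt and no reset: what is moved stays moved. The work goes in short steps, Python scripts to look and compute and a tool call to move; the robot and the scene stay as the last step left them, time stands still between calls to the robot, and variables do not carry over. Pictures are saved under pics/ and viewed, at most 10 in all, crops included, and the job is handed in when it is done.

Besides the shell and the picture viewer there is one more tool, called after "Call:" as a command line: name --argument value ..., lists and objects as JSON in quotes. carry_out: Moves the arm, as the interface text tells. Its arguments: {"type":"object","properties":{"claw":{"type":"array","items":{"type":"number"}},"delta_pos":{"type":"array","items":{"type":"array","items":{"type":"number"}}},"angular":{"type":"array","items":{"type":"array","items":{"type":"number"}}},"force":{"type":"number"}},"required":["claw","delta_pos","angular"]}

```bash
mkdir -p pics; ls
cat > h.py <<'E'
import numpy as np, cv2
from cell import arm
from scipy.spatial.transform import Rotation as R
def uv(c): return np.array([c[0]*560,c[1]*420])
def ray(p,px):
    d=np.linalg.inv(p["mtx"])@[px[0],px[1],1.]; T=np.array(p["T"])
    d=T[:3,:3]@d; return T[:3,3],d/np.linalg.norm(d)
def atz(p,px,z):
    o,d=ray(p,px); return o+d*(z-o[2])/d[2]
def tri(rs):
    A=sum(np.eye(3)-np.outer(d,d) for o,d in rs); b=sum((np.eye(3)-np.outer(d,d))@o for o,d in rs)
    x=np.linalg.solve(A,b); return x,[round(float(np.linalg.norm(np.cross(x-o,d)))*1000,1) for o,d in rs]
def proj(p,X):
    T=np.array(p["T"]); c=T[:3,:3].T@(np.asarray(X,float)-T[:3,3]); q=p["mtx"]@c; return q[:2]/q[2]
def save(p,n): cv2.imwrite("pics/"+n,cv2.cvtColor(p["frame"],cv2.COLOR_RGB2BGR))
E
python3 - <<'E'
from h import *
np.set_printoptions(precision=4,suppress=True)
s=arm.observe(); print({k:np.round(s[k],3) for k in s})
P={n:arm.get_image(n) for n in("scene","top")}
for n in P: save(P[n],n+"0.png"); print(n,P[n]["T"])
for l in("sill","mark","offcut","gauge","gauge_tip","holder","nail_tin","tape_measure","pencil"):
    rs=[]
    for n in P:
        r=arm.place_of(l,P[n])
        for q in r[:2]: print(l,n,q["conf"],uv(q["centre"]).round(1),atz(P[n],uv(q["centre"]),0.0))
        if r: rs.append(ray(P[n],uv(r[0]["centre"])))
    if len(rs)==2: print("   TRI",*tri(rs))
a=cv2.imread("pics/scene0.png");b=cv2.imread("pics/top0.png")
E
```

```text
pics
{'clock': np.float64(0.0), 'joints': array([-1.274,  0.435,  0.025,  1.574, -0.012,  1.134, -0.075]), 'dq': array([-0.   , -0.   , -0.   ,  0.002,  0.001,  0.   ,  0.001]), 'joint_efforts': array([ -0.   , -66.785,   0.984, -31.445,  -0.061,   0.043,   0.   ]), 'position': array([0.243, 0.575, 0.226]), 'ee_rot': array([-0.624, -3.079,  0.002]), 'force': array([0.019, 0.822, 0.368]), 'ft_torque': array([0.03 , 0.033, 0.024]), 'gripper_force': np.float64(0.0), 'width': np.float64(0.999)}
scene [[ 0.8813 -0.3017  0.3636  0.0947]
 [-0.4721 -0.5315  0.7033 -0.7404]
 [-0.019  -0.7915 -0.6109  0.6882]
 [ 0.      0.      0.      1.    ]]
top [[-0.0031 -0.9814  0.192   0.2473]
 [-0.9998  0.0067  0.018  -0.0058]
 [-0.0189 -0.1919 -0.9812  1.1288]
 [ 0.      0.      0.      1.    ]]
sill scene 0.87 [298.5 217.6] [0.5383 0.0006 0.    ]
sill top 0.97 [291.4 171. ] [ 0.5452 -0.0067  0.    ]
   TRI [ 0.5396 -0.0053  0.0052] [4.4, 4.4]
offcut scene 0.57 [288.8 197. ] [0.5612 0.0925 0.    ]
offcut top 0.88 [273.9 171.3] [0.5448 0.0328 0.    ]
   TRI [0.5295 0.0317 0.0501] [2.1, 2.1]
gauge scene 0.8 [220.3 165.9] [0.4583 0.3393 0.    ]
gauge top 0.56 [151.6 205.5] [0.4682 0.3059 0.    ]
   TRI [0.4548 0.3011 0.024 ] [8.9, 8.9]
holder scene 0.65 [223.  172.3] [0.4516 0.3012 0.    ]
holder top 0.85 [156.7 210. ] [0.458 0.294 0.   ]
   TRI [0.4532 0.2936 0.0048] [4.0, 4.0]
nail_tin scene 0.95 [344.9 299.4] [ 0.4842 -0.2818  0.    ]
nail_tin top 0.9 [416.5 196.7] [ 0.4842 -0.2836  0.    ]
   TRI [ 0.4835 -0.283   0.0018] [0.3, 0.3]
tape_measure scene 0.94 [274.6 288.9] [ 0.3702 -0.1852  0.    ]
tape_measure top 0.98 [370.3 246.9] [ 0.373  -0.1775  0.    ]
tape_measure top 0.54 [289.7 170. ] [ 0.5475 -0.0028  0.    ]
   TRI [ 0.3737 -0.1787 -0.0081] [0.2, 0.2]
pencil scene 0.71 [223.1 214.4] [0.373  0.1097 0.    ]
pencil top 0.66 [237.5 246.9] [0.3745 0.1126 0.    ]
   TRI [ 0.3745  0.1129 -0.0026] [0.4, 0.4]
```

View pics/scene0.png

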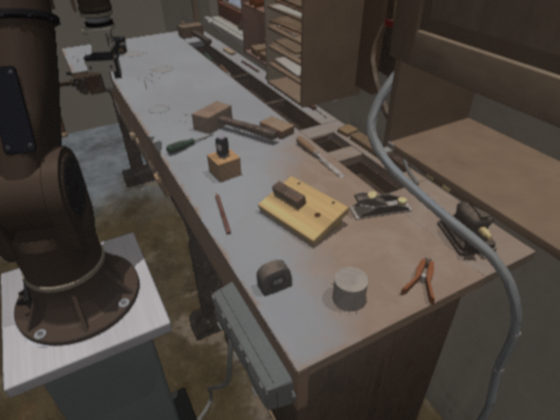

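View pics/top0.png

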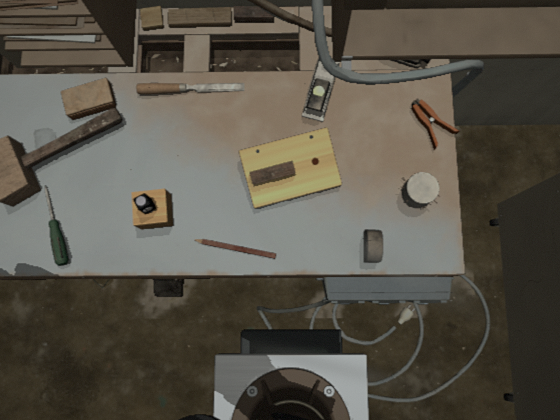

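The scene view shows the sill at about (300,210) with the offcut on it at (288,195), and the holder with the gauge at (224,160). In the top view they are at (290,168), (272,173) and (152,207). The hose hangs at the back of the bench, around (380,75) in the top view. Next I fit the poses from the masks.

```bash
cat >> h.py <<'E'
from scipy.optimize import minimize
S=0.2618
def box(lo,hi): return np.array([[x,y,z] for x in(lo[0],hi[0]) for y in(lo[1],hi[1]) for z in(lo[2],hi[2])],float)
def cyl(r,z0,z1): return np.array([[r*np.cos(a),r*np.sin(a),z] for a in np.linspace(0,6.283,24,endpoint=False) for z in(z0,z1)])
def mask(l,p):
    r=arm.trace(l,p); return (r[0]["region"],r[0]["conf"]) if r else None
def hullmask(p,X,ss=4):
    q=np.array([proj(p,x) for x in X]); h=cv2.convexHull((q*ss).astype(np.float32)).astype(np.int32)
    m=np.zeros((420*ss,560*ss),np.uint8); cv2.fillConvexPoly(m,h,1); return cv2.resize(m.astype(np.float32),(560,420),interpolation=cv2.INTER_AREA)
def fit(pm,f,x0,step):
    """f(params)->3D points; pm list of (pic,mask)"""
    def cost(x):
        c=0
        for p,m in pm:
            h=hullmask(p,f(x)); c+=1-np.minimum(h,m).sum()/np.maximum(h,m).sum()
        return c
    x0=np.array(x0,float); sim=np.vstack([x0]+[x0+np.eye(len(x0))[i]*step[i] for i in range(len(x0))])
    r=minimize(cost,x0,method="Nelder-Mead",options=dict(initial_simplex=sim,xatol=1e-4,fatol=1e-4,maxiter=200)); return r.x,r.fun
Ry=R.from_euler("y",-S).as_matrix()
SB=box((-.065,-.1,-.022),(.065,.1,0))@Ry.T+[0,0,.0425]
def sillpts(x): return SB@R.from_euler("z",x[2]).as_matrix().T+[x[0],x[1],0]
E
python3 - <<'E'
from h import *
np.set_printoptions(precision=4,suppress=True)
P=[arm.get_image(n) for n in("scene","top","wrist")]
W=P[2]; save(W,"w0.png"); s=arm.observe(); Rt=R.from_rotvec(s["ee_rot"]).as_matrix()
print("tool R",Rt); T=np.array(W["T"]); print("cam in tool", Rt.T@(T[:3,3]-s["position"]),"\n",Rt.T@T[:3,:3],W["mtx"][0,0],P[1]["mtx"][0,0])
pm=[(p,mask("sill",p)) for p in P[:2]]
om=[(p,mask("offcut",p)) for p in P[:2]]
print([(m[1],m[0].sum()) for _,m in pm],[(m[1],m[0].sum()) for _,m in om if m])
pm=[(p,((m[0]|o[1][0])>0).astype(np.float32)) for (p,m),o in zip(pm,om)]
x,c=fit(pm,sillpts,[.54,0,.2],[.01,.01,.1]); print("sill",x,c)
for q in pm: print("single",fit([q],sillpts,x,[.01,.01,.1]))
Rs=R.from_euler("z",x[2]).as_matrix()
OB=box((-.014,-.0475,0),(.014,.0475,.028))
def off(v): return OB@R.from_euler("z",v[2]).as_matrix().T@(Rs@Ry).T+Rs@(Ry@[v[0],v[1],0]+[0,0,.0425])+[x[0],x[1],0]
om=[(p,m[0].astype(np.float32)) for p,m in om]
v,c=fit(om,off,[0,.035,0],[.01,.01,.1]); print("off in sill frame",v,c, off(v).mean(0))
gm=[(p,mask("gauge",p)) for p in P[:2]]; hm=[(p,mask("holder",p)) for p in P[:2]]
G=cyl(.0145,.06,.123)
print("gauge",fit([(p,m[0].astype(np.float32)) for p,m in gm if m],lambda v:G+[v[0],v[1],0],[.455,.295],[.01,.01]))
HB=box((-.036,-.036,0),(.036,.036,.06))
print("holder",fit([(p,(m[0]).astype(np.float32)) for (p,m) in hm if m],lambda v:HB@R.from_euler("z",v[2]).as_matrix().T+[v[0],v[1],0],[.455,.295,0],[.01,.01,.1]))
E
```

```text
tool R [[-0.9211  0.3893  0.0001]
 [ 0.3893  0.9211  0.0001]
 [-0.      0.0001 -1.    ]]
cam in tool [ 0.0784 -0.0011 -0.1584] 
 [[ 0.0004 -0.957  -0.2901]
 [ 1.      0.0006 -0.0006]
 [ 0.0008 -0.2901  0.957 ]] 348.0698416246679 517.813524054423
[(0.97, np.int64(2969)), (0.88, np.int64(4986))] [(0.74, np.int64(487)), (0.81, np.int64(548))]
sill [ 0.5414 -0.0044  0.257 ] 0.08741319179534912
single (array([ 0.5414, -0.0083,  0.2544]), np.float64(0.05633777379989624))
single (array([ 0.5412, -0.0043,  0.2601]), np.float64(0.02122056484222412))
off in sill frame [-0.0002  0.0408 -0.0126] 0.19605165719985962 [0.5274 0.034  0.056 ]
gauge (array([0.4532, 0.2948]), np.float64(0.4603440761566162))
holder (array([0.4542, 0.2936, 0.1171]), np.float64(0.41532957553863525))
```

Call:
carry_out --claw '[6,6,6,6,6,6,6,6,6,6,6,6,6,6,6,6,6,6,6,6]' --delta_pos '[[0,0,0],[0,0,0],[0,0,0],[0,0,0],[0,0,0],[0,0,0],[0,0,0],[-4,0.7,-0.4],[-4,0.7,-0.4],[-4,0.7,-0.4],[-4,0.7,-0.4],[-4,0.7,-0.4],[-4,0.7,-0.4],[-4,0.7,-0.4],[-4,0.7,-0.4],[-4,0.7,-0.4],[-4,0.7,-0.4],[-4,0.7,-0.4],[-4,0.7,-0.4],[0,0,0]]' --angular '[[0,0,0.13],[0,0,0.13],[0,0,0.13],[0,0,0.13],[0,0,0.13],[0,0,0.13],[0,0,0.13],[0,0,0],[0,0,0],[0,0,0],[0,0,0],[0,0,0],[0,0,0],[0,0,0],[0,0,0],[0,0,0],[0,0,0],[0,0,0],[0,0,0],[0,0,0]]'

```text
clock: 3.55
position: [0.4505, 0.1282, 0.2758]
ee_rot: [1.922, 2.482, 0.002]
force: [-0.2, 0.3, 0.3]
width: 0.656
gripper_force: 0.0
```

```bash
cat >> h.py <<'E'
def plan(pos,rot):
    s=arm.observe(); R0=R.from_rotvec(s["ee_rot"]).as_matrix()
    print("now",np.round(s["position"],4),"turn(tool)",R.from_matrix(R0.T@rot).as_rotvec().round(4),"then shift cm",(100*rot.T@(np.asarray(pos)-s["position"])).round(2),"| shift first cm",(100*R0.T@(np.asarray(pos)-s["position"])).round(2))
E
python3 - <<'E'
from h import *
np.set_printoptions(precision=4,suppress=True)
W=arm.get_image("wrist"); save(W,"w1.png")
s=arm.observe(); print(R.from_rotvec(s["ee_rot"]).as_matrix(), s["joints"].round(2))
o=mask("offcut",W); m=mask("sill",W); g=mask("gauge",W); h=mask("holder",W)
print([k and (k[1],k[0].sum()) for k in (o,m,g,h)])
import pickle; pickle.dump((W,o,m,g,h),open("w1.pkl","wb"))
for l in("sill","offcut","gauge","holder"):
    for q in arm.place_of(l,W)[:1]: print(l,q["conf"],uv(q["centre"]),atz(W,uv(q["centre"]),{"sill":0,"offcut":.044,"gauge":.025,"holder":0}[l]))
if m is not None:
    mm=(m[0]|(o[0] if o else False)).astype(np.float32)
    print("sill",fit([(W,mm)],sillpts,[.541,-.004,.257],[.01,.01,.1]))
E
```

```text
[[-0.2527  0.9675  0.0013]
 [ 0.9675  0.2527  0.0003]
 [-0.0001  0.0013 -1.    ]] [-0.83  0.13  0.49  1.9  -0.07  1.13 -0.06]
[(0.76, np.int64(1792)), (0.77, np.int64(7773)), (0.63, np.int64(1087)), (0.59, np.int64(3533))]
sill 0.65 [318.08  275.814] [ 0.545  -0.0021  0.    ]
offcut 0.9 [324.576 264.81 ] [0.5369 0.0352 0.044 ]
gauge 0.59 [319.592  21.714] [0.4552 0.2954 0.025 ]
holder 0.59 [319.088  27.888] [0.4579 0.2949 0.    ]
sill (array([ 0.5444, -0.0059,  0.2572]), np.float64(0.3767150640487671))
```

View pics/w1.png

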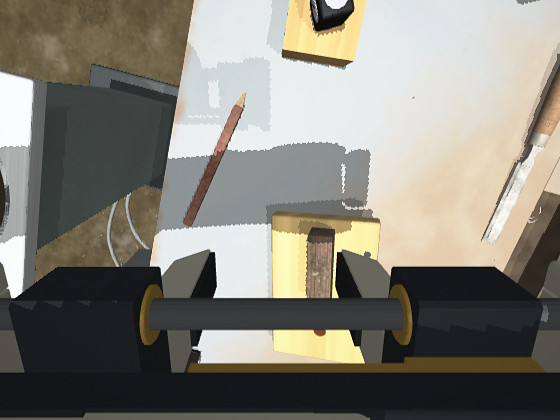

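The wrist view shows the offcut at about (320,270), partly behind the gripper bars, on the sill at (325,285). The holder is at (322,25). I move further along -y so that the sill is in clear view.

Call:
carry_out --claw '[6,6,6,6,6,6,6]' --delta_pos '[[-4,0.7,0],[-4,0.7,0],[-4,0.7,0],[-4,0.7,0],[-4,0.7,0],[0,0,0],[0,0,0]]' --angular '[[0,0,0],[0,0,0],[0,0,0],[0,0,0],[0,0,0],[0,0,0],[0,0,0]]'

```text
clock: 4.7
position: [0.5337, -0.051, 0.2744]
ee_rot: [-1.916, -2.49, 0.001]
force: [0.2, 1.4, 1.0]
width: 0.655
gripper_force: 0.0
```

Run:
```python
from h import *
import pickle
np.set_printoptions(precision=4,suppress=True)
W=arm.get_image("wrist"); save(W,"w2.png")
o=mask("offcut",W); m=mask("sill",W)
print([k and (k[1],k[0].sum(),np.argwhere(k[0]).min(0),np.argwhere(k[0]).max(0)) for k in (o,m)])
pickle.dump((W,o,m),open("w2.pkl","wb"))
for l in("sill","offcut","mark","gauge"):
    for q in arm.place_of(l,W)[:1]: print(l,q["conf"],uv(q["centre"]))
mm=(m[0]|o[0]).astype(np.float32)
x,c=fit([(W,mm)],sillpts,[.541,-.004,.257],[.01,.01,.1]); print("sill",x,c)
def off(v): return box((-.014,-.0475,0),(.014,.0475,.028))@Ry.T@R.from_euler("z",v[2]).as_matrix().T+[v[0],v[1],.0425]
v,c=fit([(W,o[0].astype(np.float32))],off,[.53,.034,.25],[.01,.01,.1]); print("off base",v,c)
im=W["frame"].copy()
for X,col in((sillpts(x),(255,0,0)),(off(v),(0,0,255))):
    q=np.array([proj(W,k) for k in X]).astype(np.float32); cv2.polylines(im,[cv2.convexHull(q).astype(np.int32)],True,col,1)
cv2.imwrite("pics/w2o.png",im[:,:,::-1])
```

```text
[(0.62, np.int64(3140), array([ 46, 277]), array([146, 310])), (0.75, np.int64(18281), array([ 37, 238]), array([227, 363]))]
sill 0.85 [295.12  134.484]
offcut 0.94 [297.024 101.514]
sill [ 0.5449 -0.0056  0.2628] 0.02075105905532837
off base [0.5339 0.035  0.2718] 0.03937715291976929
```

View pics/w2o.png

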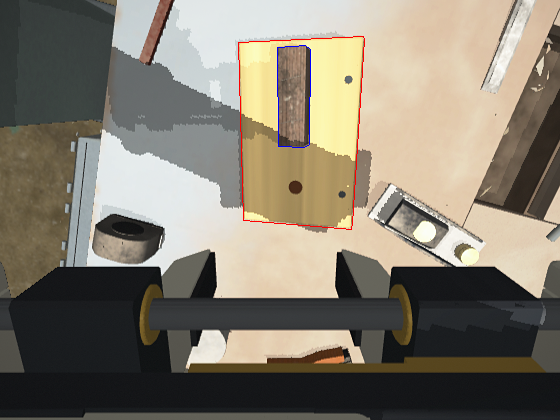

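The overlaid outlines of the sill and the offcut fit the picture well; the offcut is centred at about (294,96). Next I check its height using the top, scene and wrist views together, and plan the grasp.

```bash
cat >> h.py <<'E'
YAW=0.262
def face():  # columns: x up slope, y along, n
    return R.from_euler("z",YAW).as_matrix()@Ry
def toolrot(): F=face(); return np.column_stack([F[:,1],F[:,0],-F[:,2]])
E
python3 - <<'E'
from h import *
import pickle
np.set_printoptions(precision=4,suppress=True)
P=[arm.get_image(n) for n in("top","wrist")]
om=[(p,mask("offcut",p)) for p in P]; om=[(p,m[0].astype(np.float32)) for p,m in om if m]
def off(v): return box((-.014,-.0475,0),(.014,.0475,.028))@Ry.T@R.from_euler("z",v[2]).as_matrix().T+[v[0],v[1],v[3]]
print(len(om)); v,c=fit(om,off,[.533,.035,.265,.0425],[.01,.01,.1,.01]); print(v,c)
F=face(); b=np.array([.533,.035,.0425]); t=toolrot()
plan(b+F[:,2]*.084,t); plan(b+F[:,2]*.004,t); print(F[:,2])
E
```

```text
1
[0.5342 0.0351 0.2622 0.0384] 0.022938191890716553
now [ 0.5336 -0.0503  0.2748] turn(tool) [-0.2617 -0.     -0.0006] then shift cm [ 8.26 -3.94 14.59] | shift first cm [ 8.25 -0.03 15.12]
now [ 0.5336 -0.0503  0.2748] turn(tool) [-0.2617 -0.     -0.0006] then shift cm [ 8.26 -3.94 22.59] | shift first cm [ 8.25  2.04 22.84]
[-0.25   -0.067   0.9659]
```

Call:
carry_out --claw '[6,6,6,6,6,6,6,6]' --delta_pos '[[0,0,0],[0,0,0],[1.66,-0.78,2.9],[1.66,-0.78,2.9],[1.66,-0.78,2.9],[1.66,-0.78,2.9],[1.66,-0.78,2.9],[0,0,0]]' --angular '[[-0.131,0,0],[-0.131,0,0],[0,0,0],[0,0,0],[0,0,0],[0,0,0],[0,0,0],[0,0,0]]'

```text
clock: 6.05
position: [0.509, 0.0313, 0.1213]
ee_rot: [1.807, 2.36, 0.304]
force: [-0.7, -0.6, 0.1]
width: 0.647
gripper_force: 0.0
```

Run:
```python
from h import *
np.set_printoptions(precision=4,suppress=True)
F=face(); b=np.array([.533,.035,.0425]); t=toolrot()
plan(b+F[:,2]*.004,t)
W=arm.get_image("wrist"); save(W,"w3.png"); print([ (q["conf"],uv(q["centre"])) for q in arm.look_for("offcut",W)[:1]],proj(W,b),proj(W,b+F[:,2]*.014))
```

```text
now [0.509  0.0313 0.1213] turn(tool) [-0.0065 -0.0014  0.0016] then shift cm [-0.27  0.29  7.83] | shift first cm [-0.28  0.34  7.83]
[(0.68, array([283.08 , 227.892]))] [280.6908 219.7071] [280.826  226.1071]
```

View pics/w3.png

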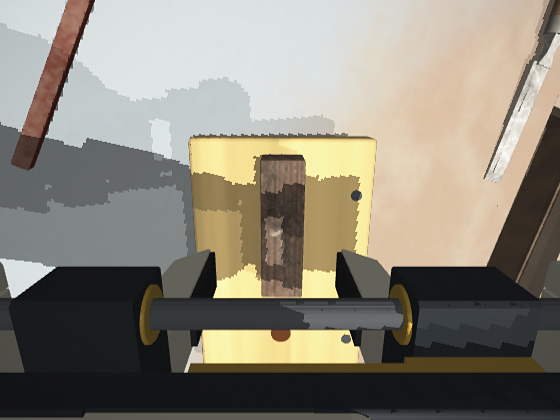

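The offcut is centred between the fingers at about (283,225), so I descend and grip.

Call:
carry_out --claw '[6,6,6,6,6,6,2,2,2,2,2,2,2]' --delta_pos '[[-0.1,0.1,1.6],[-0.1,0.1,1.6],[-0.1,0.1,1.6],[0,0,1.6],[0,0,1.4],[0,0,0],[0,0,0],[0,0,0],[0,0,0],[0,0,0],[0,0,0],[0,0,0],[0,0,0]]' --angular '[[-0.006,0,0],[0,0,0],[0,0,0],[0,0,0],[0,0,0],[0,0,0],[0,0,0],[0,0,0],[0,0,0],[0,0,0],[0,0,0],[0,0,0],[0,0,0]]' --force 15

```text
clock: 7.45
position: [0.5356, 0.0329, 0.0505]
ee_rot: [1.804, 2.349, 0.317]
force: [-2.2, -0.7, 7.5]
width: 0.303
gripper_force: 15.0
```

Call:
carry_out --claw '[2,2,2,2,2,2,2]' --delta_pos '[[0,0,-1],[0,0,-2],[0,0,-3],[0,0,-4],[0,0,0],[0,0,0],[0,0,0]]' --angular '[[0,0,0],[0,0,0],[0,0,0],[0,0,0],[0.131,0,0],[0.131,0,0],[0,0,0]]'

```text
clock: 8.15
position: [0.5126, 0.0275, 0.1478]
ee_rot: [1.907, 2.491, 0.005]
force: [0.5, -0.3, -1.6]
width: 0.304
gripper_force: 15.0
```

Run:
```python
from h import *
np.set_printoptions(precision=4,suppress=True)
c,s=np.cos(YAW),np.sin(YAW); t=np.array([[-s,c,0],[c,s,0],[0,0,-1.]])
plan([.61,.25,.15],t); plan([.61,.25,.03],t); print(arm.observe()["force"],arm.observe()["width"])
```

```text
now [0.5126 0.0275 0.1478] turn(tool) [0.005  0.0014 0.002 ] then shift cm [18.96 15.17 -0.22] | shift first cm [18.93 15.21 -0.17]
now [0.5126 0.0275 0.1478] turn(tool) [0.005  0.0014 0.002 ] then shift cm [18.96 15.17 11.78] | shift first cm [18.95 15.15 11.83]
[ 0.5015 -0.2522 -1.62  ] 0.30392058391756355
```

Call:
carry_out --claw '[2,2,2,2,2,2,2,2,2,2,2,2]' --delta_pos '[[3.15,2.53,0],[3.15,2.53,0],[3.15,2.53,0],[3.15,2.53,0],[3.15,2.53,0],[3.15,2.53,0],[0,0,3],[0,0,3],[0,0,3],[0,0,2],[0,0,1],[0,0,0]]' --angular '[[0,0,0],[0,0,0],[0,0,0],[0,0,0],[0,0,0],[0,0,0],[0,0,0],[0,0,0],[0,0,0],[0,0,0],[0,0,0],[0,0,0]]'

```text
clock: 9.35
position: [0.6076, 0.247, 0.0265]
ee_rot: [1.912, 2.488, 0.005]
force: [-0.3, 0.0, -0.0]
width: 0.301
gripper_force: 15.0
```

Run:
```python
from h import *
import pickle
np.set_printoptions(precision=4,suppress=True)
P=[arm.get_image(n) for n in("scene","top")]
for p,n in zip(P,"st"):
    save(p,n+"4.png")
    for q in arm.place_of("mark",p)[:2]: print(n,q["conf"],uv(q["centre"]),atz(p,uv(q["centre"]),.043))
c,s=np.cos(YAW),np.sin(YAW); t=np.array([[-s,c,0],[c,s,0],[0,0,-1.]])
plan([.61,.25,.005],t); print(arm.observe()["force"])
F=face(); print("pred", np.array([.543,-.005,.0425])+F[:,1]*.035)
pickle.dump(P,open("p4.pkl","wb"))
```

```text
s 0.38 [290.192 196.602] [0.5361 0.0401 0.043 ]
t 0.4 [414.288 194.796] [ 0.4793 -0.2685  0.043 ]
t 0.38 [274.288 171.906] [0.5321 0.0305 0.043 ]
now [0.6095 0.248  0.0289] turn(tool) [ 0.0084 -0.0004 -0.0013] then shift cm [0.18 0.1  2.39] | shift first cm [0.18 0.08 2.4 ]
[-0.6229  0.2595 -0.9803]
pred [0.5339 0.0288 0.0425]
```

Call:
carry_out --claw '[2,2,2,2,2]' --delta_pos '[[0,0,0.8],[0,0,0.6],[0,0,0.4],[0,0,0.2],[0,0,0]]' --angular '[[0,0,0],[0,0,0],[0,0,0],[0,0,0],[0,0,0]]'

```text
clock: 10.05
position: [0.6085, 0.2478, 0.0075]
ee_rot: [1.912, 2.489, 0.007]
force: [-3.3, -0.8, 3.6]
width: 0.303
gripper_force: 15.0
```

Call:
carry_out --claw '[4,5,6,6,6,6,6,6,6,6,6]' --delta_pos '[[0,0,0],[0,0,0],[0,0,0],[0,0,0],[0,0,-2],[0,0,-4],[0,0,-4],[0,0,-4],[0,0,-4],[0,0,-4],[0,0,0]]' --angular '[[0,0,0],[0,0,0],[0,0,0],[0,0,0],[0,0,0],[0,0,0],[0,0,0],[0,0,0],[0,0,0],[0,0,0],[0,0,0]]'

```text
clock: 11.15
position: [0.6104, 0.248, 0.2336]
ee_rot: [1.909, 2.485, 0.021]
force: [-0.2, 0.3, -0.0]
width: 0.653
gripper_force: 0.0
```

Call:
carry_out --claw '[6,6,6,6,6,6]' --delta_pos '[[-0.3,-3.4,-1],[-0.3,-3.4,-1],[-0.3,-3.4,-1],[-0.3,-3.4,-1],[0,0,0],[0,0,0]]' --angular '[[0,0,0],[0,0,0],[0,0,0],[0,0,0],[0,0,0],[0,0,0]]'

```text
clock: 11.75
position: [0.4787, 0.2011, 0.267]
ee_rot: [1.911, 2.49, 0.01]
force: [0.3, 0.2, 0.7]
width: 0.654
gripper_force: 0.0
```

Run:
```python
from h import *
import pickle
np.set_printoptions(precision=4,suppress=True)
W=arm.get_image("wrist"); save(W,"w5.png")
g=mask("gauge",W);h=mask("holder",W)
print([k and (k[1],k[0].sum(),np.argwhere(k[0]).min(0),np.argwhere(k[0]).max(0)) for k in (g,h)])
for l in("gauge","holder","mark","offcut"):
    for q in arm.place_of(l,W)[:1]: print(l,q["conf"],uv(q["centre"]),atz(W,uv(q["centre"]),dict(gauge=.025,holder=0,mark=.043,offcut=0)[l]))
T=arm.get_image("top")
for q in arm.place_of("mark",T)[:2]: print("mark top",q["conf"],uv(q["centre"]),atz(T,uv(q["centre"]),.043))
pickle.dump((W,g,h,T),open("w5.pkl","wb"))
def hp(v): return box((-.036,-.036,0),(.036,.036,.06))@R.from_euler("z",v[2]).as_matrix().T+[v[0],v[1],0]
def gp(v): return np.vstack([box((-.014,-.014,.066),(.014,.014,.118))@R.from_euler("z",v[2]).as_matrix().T,cyl(.014,.06,.066)])+[v[0],v[1],0]
hm=(h[0]|g[0]).astype(np.float32)
print("holder+gauge",fit([(W,h[0].astype(np.float32))],hp,[.455,.295,.1],[.01,.01,.1]))
print("gauge",fit([(W,g[0].astype(np.float32))],gp,[.455,.295,.1],[.01,.01,.1]))
im=W["frame"]; cv2.imwrite("pics/w5c.png",cv2.resize(im[:260,150:450,::-1],None,fx=2.3,fy=2.3,interpolation=cv2.INTER_CUBIC))
```

```text
[(0.94, np.int64(1240), array([ 61, 258]), array([102, 297])), (0.76, np.int64(4302), array([ 40, 238]), array([127, 319]))]
gauge 0.91 [275.688  86.982] [0.455  0.2942 0.025 ]
holder 0.83 [278.712  88.2  ] [0.4586 0.295  0.    ]
offcut 0.56 [386.512 159.684] [0.6079 0.2493 0.    ]
mark top 0.41 [274.12  172.704] [0.5303 0.0308 0.043 ]
holder+gauge (array([0.457 , 0.2942, 0.1072]), np.float64(0.2449263334274292))
gauge (array([0.4565, 0.2939, 0.5072]), np.float64(0.04911196231842041))
```

View pics/w5c.png

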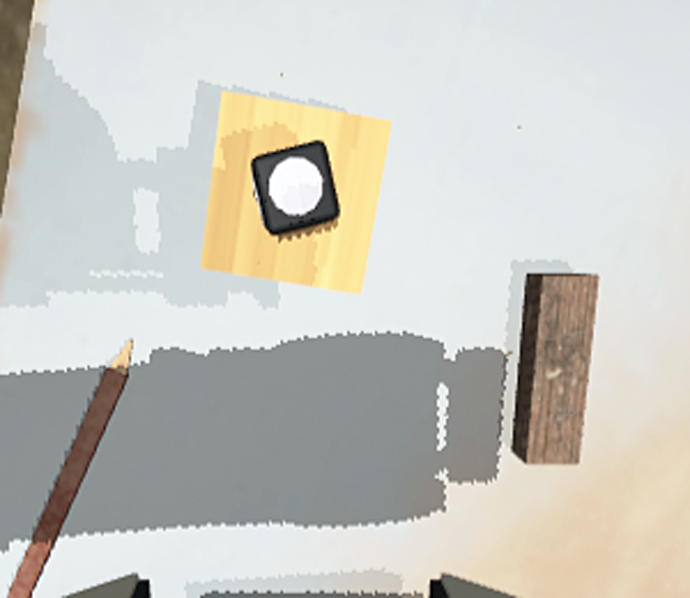

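The offcut lies flat on the bench beside the sill. The gauge cap is at crop (295,187), with the body turned about 0.5 rad and the dial on its left side. I'll turn the gripper so it closes across the gauge's y sides.

```bash
cat >> h.py <<'E'
def gtool(yaw): # tool down, tool y = gauge y
    g=R.from_euler("z",yaw).as_matrix(); return np.column_stack([-g[:,0],g[:,1],-g[:,2]])
E
python3 - <<'E'
from h import *
np.set_printoptions(precision=4,suppress=True)
plan([.456,.294,.18],gtool(.507)); print(arm.observe()["joints"])
E
```

```text
now [0.4792 0.2007 0.2663] turn(tool) [ 0.0034  0.0055 -1.8171] then shift cm [-2.5   9.28  8.63] | shift first cm [9.61 0.11 8.63]
[-1.0067  0.2421  0.6338  1.8111 -0.156   1.1332 -0.0606]
```

Call:
carry_out --claw '[6,6,6,6,6,6,6,6,6,6,6,6,6,6,6,6,6,6,6]' --delta_pos '[[0,0,0],[0,0,0],[0,0,0],[0,0,0],[0,0,0],[0,0,0],[0,0,0],[0,0,0],[0,0,0],[0,0,0],[0,0,0],[0,0,0],[0,0,0],[-0.8,3.1,0],[-0.8,3.1,0],[-0.8,3.1,0],[0,0,3.5],[0,0,3.5],[0,0,0]]' --angular '[[0,0,-0.14],[0,0,-0.14],[0,0,-0.14],[0,0,-0.14],[0,0,-0.14],[0,0,-0.14],[0,0,-0.14],[0,0,-0.14],[0,0,-0.14],[0,0,-0.14],[0,0,-0.14],[0,0,-0.14],[0,0,-0.14],[0,0,0],[0,0,0],[0,0,0],[0,0,0],[0,0,0],[0,0,0]]'

```text
clock: 14.1
position: [0.4525, 0.2924, 0.1927]
ee_rot: [0.793, -3.039, 0.005]
force: [-0.1, -0.2, -0.3]
width: 0.652
gripper_force: 0.0
```

Run:
```python
from h import *
import pickle
np.set_printoptions(precision=4,suppress=True)
W=arm.get_image("wrist"); save(W,"w6.png")
g=mask("gauge",W); print(g and (g[1],g[0].sum(),np.argwhere(g[0]).min(0),np.argwhere(g[0]).max(0)))
W5,g5,h5,T5=pickle.load(open("w5.pkl","rb"))
def gp(v): return np.vstack([box((-.014,-.014,.066),(.014,.014,.118))@R.from_euler("z",v[2]).as_matrix().T,cyl(.014,.06,.066)])+[v[0],v[1],v[3]]
if g:
    m6=g[0].astype(np.float32); v=[.456,.294,.507,0.]
    v,c=fit([(W5,g5[0].astype(np.float32)),(W,m6)],gp,v,[.01,.01,.1,.01]); print("both",v,c)
    print("w6",fit([(W,m6)],lambda u:gp([*u,0]),v[:3],[.01,.01,.1]))
plan([.456,.294,.073],gtool(.507)); print(arm.observe()["joints"])
```

```text
(0.61, np.int64(1939), array([192, 259]), array([245, 297]))
both [ 0.4564  0.2945  0.5163 -0.0015] 0.16727399826049805
w6 (array([0.4564, 0.2955, 0.5076]), np.float64(0.0990038514137268))
now [0.455  0.2935 0.197 ] turn(tool) [-0.0019  0.0047  0.0025] then shift cm [-0.11 -0.   12.4 ] | shift first cm [-0.05  0.02 12.4 ]
[-0.8768  0.3258  0.2649  1.838  -0.0977  0.9862  1.5087]
```

View pics/w6.png

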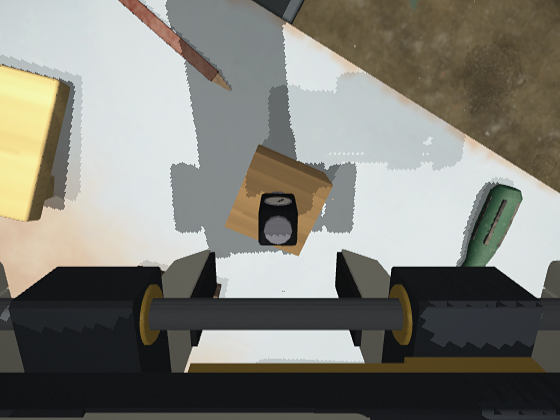

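The gauge is at (278,220), square to the fingers with its dial facing the camera. The two-view height is within 1.5 mm of the text. I descend to the grip point and close.

Call:
carry_out --claw '[6,6,6,6,6,6,6,2,2,2,2,2,2,2]' --delta_pos '[[-0.1,0.05,3],[0,0,3],[0,0,3],[0,0,2],[0,0,1],[0,0,0.4],[0,0,0],[0,0,0],[0,0,0],[0,0,0],[0,0,0],[0,0,0],[0,0,0],[0,0,0]]' --angular '[[0,0.004,0],[0,0,0],[0,0,0],[0,0,0],[0,0,0],[0,0,0],[0,0,0],[0,0,0],[0,0,0],[0,0,0],[0,0,0],[0,0,0],[0,0,0],[0,0,0]]' --force 30

```text
clock: 15.6
position: [0.4559, 0.2949, 0.0729]
ee_rot: [-0.792, 3.038, -0.001]
force: [-1.5, 0.3, 4.4]
width: 0.301
gripper_force: 30.0
```

Run:
```python
from h import *
np.set_printoptions(precision=4,suppress=True)
plan([.456,.294,.073],gtool(.507)); s=arm.observe(); print(s["force"],s["width"]*91.8,s["ft_torque"])
```

```text
now [0.4559 0.2949 0.0729] turn(tool) [-0.0012  0.0022  0.0033] then shift cm [ 0.04 -0.08 -0.01] | shift first cm [ 0.04 -0.08 -0.01]
[-1.525   0.2629  4.4093] 27.675447463814784 [0.0705 0.327  0.0201]
```

Call:
carry_out --claw '[2,2,2,2,2,2,2,2,2,2,2,2,2,2]' --delta_pos '[[0,0,-1],[0,0,-2],[0,0,-3],[0,0,-3],[0,0,-3],[-0.45,-3.4,-0.8],[-0.45,-3.4,-0.8],[-0.45,-3.4,-0.8],[-0.45,-3.4,-0.8],[-0.45,-3.4,-0.8],[-0.45,-3.4,-0.8],[-0.45,-3.4,-0.8],[0,0,0],[0,0,0]]' --angular '[[0,0,0],[0,0,0],[0,0,0],[0,0,0],[0,0,0],[0,0,0],[0,0,0],[0,0,0],[0,0,0],[0,0,0],[0,0,0],[0,0,0],[0,0,0],[0,0,0]]'

```text
clock: 17.0
position: [0.5992, 0.1014, 0.2492]
ee_rot: [-0.789, 3.039, -0.002]
force: [0.3, -0.5, -3.1]
width: 0.3
gripper_force: 30.0
```

Run:
```python
from h import *
import pickle
np.set_printoptions(precision=4,suppress=True)
W=arm.get_image("wrist"); T=arm.get_image("top"); save(W,"w7.png")
s=arm.observe(); print(s["force"],s["width"],s["position"],s["joints"])
for n,p in(("w",W),("t",T)):
    for q in arm.place_of("mark",p)[:2]: print(n,q["conf"],uv(q["centre"]),atz(p,uv(q["centre"]),.043))
m=mask("sill",W)
if m: print(m[1],fit([(W,m[0].astype(np.float32))],sillpts,[.544,-.005,.262],[.01,.01,.1]))
for l in("gauge_tip","gauge"):
    for q in arm.place_of(l,W)[:1]: print(l,q["conf"],uv(q["centre"]))
pickle.dump((W,T),open("w7.pkl","wb"))
```

```text
[-0.777   0.4852 -2.6178] 0.3028510901383129 [0.5984 0.1035 0.2488] [-0.5068  0.3951  0.3523  1.6097 -0.1451  1.1616  1.9603]
w 0.6 [244.888  91.392] [0.5344 0.0291 0.043 ]
t 0.41 [276.304 174.594] [0.5261 0.0261 0.043 ]
0.73 (array([ 0.5445, -0.003 ,  0.2576]), np.float64(0.016941606998443604))
gauge 0.81 [273.504 236.502]
```

View pics/w7.png

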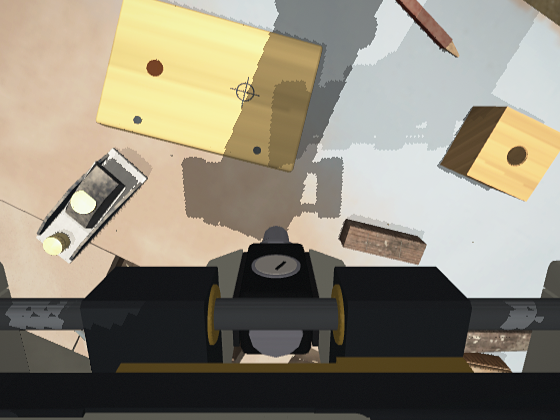

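The mark shows clearly at (245,92), which is (0.534, 0.029) in the world and agrees with the sill fit. The gauge hangs straight in the grip with its nose at (277,232). Next is the pre-contact pose square to the face.

```bash
cat >> h.py <<'E'
MK=np.array([.534,.029,.043])
def ptool(): F=face(); return np.column_stack([-F[:,0],F[:,1],-F[:,2]])
E
python3 - <<'E'
from h import *
np.set_printoptions(precision=4,suppress=True)
F=face(); plan(MK+F[:,2]*.10,ptool());
E
```

```text
now [0.5987 0.1033 0.249 ] turn(tool) [ 0.0317 -0.2588  0.2482] then shift cm [13.23 -5.5   7.78] | shift first cm [11.81 -2.66 10.92]
```

Call:
carry_out --claw '[2,2,2,2,2,2,2,2,2,2]' --delta_pos '[[0,0,0],[0,0,0],[0,0,0],[2.64,-1.1,1.56],[2.64,-1.1,1.56],[2.64,-1.1,1.56],[2.64,-1.1,1.56],[2.64,-1.1,1.56],[0,0,0],[0,0,0]]' --angular '[[0.0106,-0.0863,0.0827],[0.0106,-0.0863,0.0827],[0.0106,-0.0863,0.0827],[0,0,0],[0,0,0],[0,0,0],[0,0,0],[0,0,0],[0,0,0],[0,0,0]]'

```text
clock: 18.35
position: [0.5094, 0.0216, 0.1395]
ee_rot: [-0.374, 2.857, 0.049]
force: [0.3, 0.2, -2.2]
width: 0.302
gripper_force: 30.0
```

Run:
```python
from h import *
import pickle
np.set_printoptions(precision=4,suppress=True)
W=arm.get_image("wrist"); save(W,"w8.png"); Sc=arm.get_image("scene")
F=face(); plan(MK+F[:,2]*.10,ptool()); s=arm.observe(); print(s["force"],s["joints"])
W7,_=pickle.load(open("w7.pkl","rb"))
for l in("mark","gauge_tip"):
    for n,p in(("w",W),("sc",Sc)):
        for q in arm.place_of(l,p)[:1]:
            u=uv(q["centre"]); print(l,n,q["conf"],u,atz(p,u,.043))
            if l=="mark" and n=="w": print("tri",tri([ray(p,u),ray(W7,[244.9,91.4])]))
Rt=R.from_rotvec(s["ee_rot"]).as_matrix()
print("pred tip px",proj(W,s["position"]+Rt[:,2]*.06),"nose end",proj(W,s["position"]+Rt[:,2]*.048),"mark pred",proj(W,MK))
im=W["frame"]; cv2.imwrite("pics/w8c.png",cv2.resize(im[60:330,130:430,::-1],None,fx=2.2,fy=2.2,interpolation=cv2.INTER_CUBIC))
```

```text
now [0.511  0.0223 0.1404] turn(tool) [-0.0006  0.0024 -0.0004] then shift cm [0.21 0.05 0.03] | shift first cm [0.21 0.05 0.03]
[ 0.1385 -0.3032 -2.2202] [-0.4166  0.2296  0.3505  2.1978 -0.2699  0.4811  1.9718]
mark w 0.59 [280.504 211.092] [0.5337 0.0309 0.043 ]
tri (array([0.534 , 0.03  , 0.0432]), [1.0, 1.0])
mark sc 0.37 [291.2  197.82] [0.5357 0.0342 0.043 ]
pred tip px [277.6328 231.6531] nose end [277.7488 238.2152] mark pred [277.9991 210.8533]
```

View pics/w8c.png

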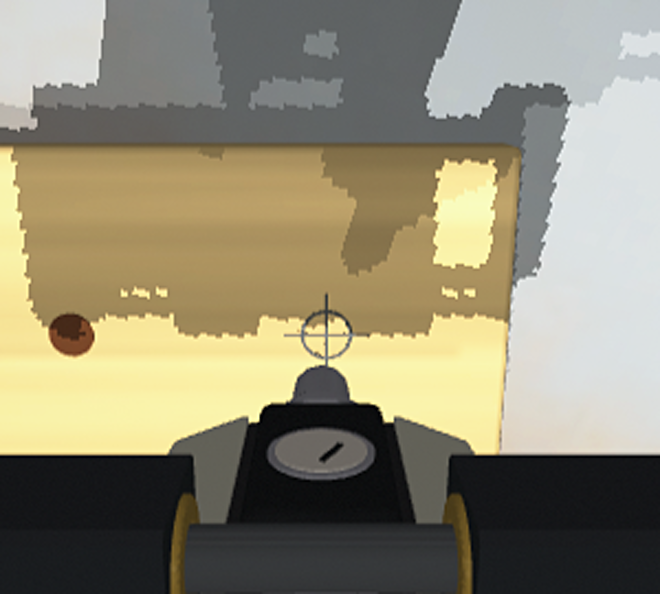

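The mark is at (278.6,211.8) and the nose axis at (276,227). Depth-scaled, the tip is about 1.7 mm low in tool y and about 2 mm short in x. I correct this while closing in.

Call:
carry_out --claw '[2,2,2,2,2,2]' --delta_pos '[[0.2,0.17,0],[0,0,1.2],[0,0,1.2],[0,0,0.8],[0,0,0],[0,0,0]]' --angular '[[0,0.0024,0],[0,0,0],[0,0,0],[0,0,0],[0,0,0],[0,0,0]]'

```text
clock: 19.25
position: [0.5151, 0.0246, 0.1075]
ee_rot: [-0.374, 2.86, 0.048]
force: [0.4, -0.7, -1.3]
width: 0.302
gripper_force: 30.0
```

Run:
```python
from h import *
np.set_printoptions(precision=4,suppress=True)
W=arm.get_image("wrist"); F=face()
ps=[];fs=[];rs=[]
for i in range(4):
    s=arm.observe(); ps.append(s["position"]);fs.append(s["force"]); plan(MK+F[:,2]*.06,ptool()); arm.get_image("top")
print(np.mean(fs,0),np.mean(fs,0)@F[:,2])
print([(q["conf"],uv(q["centre"])) for l in("gauge_tip","mark") for q in arm.place_of(l,W)[:1]], proj(W,MK))
im=W["frame"]; cv2.imwrite("pics/w9c.png",cv2.resize(im[130:280,200:360,::-1],None,fx=3.8,fy=3.8,interpolation=cv2.INTER_CUBIC))
```

```text
now [0.5154 0.0247 0.1079] turn(tool) [-0.0008 -0.0022 -0.0016] then shift cm [-0.16 -0.06  0.77] | shift first cm [-0.17 -0.06  0.77]
now [0.5155 0.0247 0.1082] turn(tool) [-0.0008 -0.0017 -0.0015] then shift cm [-0.14 -0.07  0.79] | shift first cm [-0.15 -0.07  0.79]
now [0.5155 0.0248 0.1083] turn(tool) [-0.0008 -0.0015 -0.0013] then shift cm [-0.14 -0.07  0.8 ] | shift first cm [-0.14 -0.07  0.8 ]
now [0.5156 0.0249 0.1084] turn(tool) [-0.0007 -0.0013 -0.0013] then shift cm [-0.13 -0.08  0.81] | shift first cm [-0.13 -0.08  0.81]
[-0.0732 -0.0949 -1.7593] -1.6747312446082303Traceback (most recent call last):
  File "<stdin>", line 8, in <module>
ValueError: only the last four pictures can be asked about
```

Call:
carry_out --claw '[2,2,2,2]' --delta_pos '[[-0.1,0.08,0.4],[0,0,0],[0,0,0],[0,0,0]]' --angular '[[0,0,0],[0,0,0],[0,0,0],[0,0,0]]'

```text
clock: 19.9
position: [0.5171, 0.0262, 0.1045]
ee_rot: [-0.375, 2.859, 0.049]
force: [0.7, 0.1, -2.0]
width: 0.299
gripper_force: 30.0
```

Run:
```python
from h import *
np.set_printoptions(precision=4,suppress=True)
W=arm.get_image("wrist"); F=face()
print([(l,q["conf"],uv(q["centre"])) for l in("gauge_tip","mark") for q in arm.place_of(l,W)[:1]], proj(W,MK))
s=arm.observe(); plan(MK+F[:,2]*.06,ptool()); print(s["force"],s["force"]@F[:,2])
Rt=R.from_rotvec(s["ee_rot"]).as_matrix()
im=W["frame"].copy()
print("pred tip",proj(W,s["position"]+Rt[:,2]*.06))
cv2.imwrite("pics/w9c.png",cv2.resize(im[130:280,200:360,::-1],None,fx=3.8,fy=3.8,interpolation=cv2.INTER_CUBIC))
```

```text
[('mark', 0.71, array([276.08, 227.01]))] [274.677  227.6632]
now [0.5171 0.0262 0.1045] turn(tool) [-0.0006 -0.0019 -0.0012] then shift cm [-0.06 -0.17  0.38] | shift first cm [-0.06 -0.17  0.38]
[ 0.2922 -0.1586 -2.0823] -2.0737307666569675
pred tip [277.0867 228.6222]
```

View pics/w9c.png

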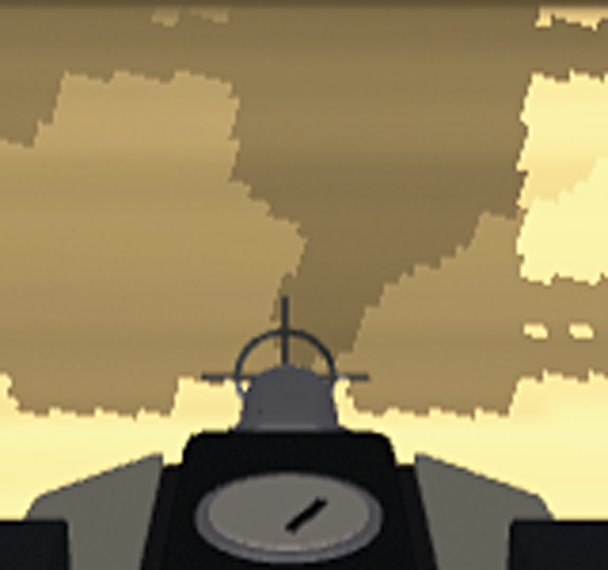

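The cross centre is at crop (285,377) and the nose axis at about crop (289, 411). Projected down to contact it lands within about 1 mm of the centre. I trim this and press in small steps, watching the force.

Call:
carry_out --claw '[2,2,2,2,2,2]' --delta_pos '[[-0.05,-0.07,0],[0,0,0.2],[0,0,0.2],[0,0,0.2],[0,0,0],[0,0,0]]' --angular '[[0,-0.001,0],[0,0,0],[0,0,0],[0,0,0],[0,0,0],[0,0,0]]'

```text
clock: 20.65
position: [0.5193, 0.026, 0.0988]
ee_rot: [-0.375, 2.858, 0.049]
force: [-1.4, 0.2, 1.0]
width: 0.306
gripper_force: 30.0
```

```bash
cat > st.py <<'E'
from h import *
np.set_printoptions(precision=4,suppress=True)
F=face(); D=[];f=[]
for i in range(5):
    s=arm.observe(); f.append(s["force"]@F[:,2]); D.append((s["position"]-MK)@F); arm.get_image("wrist")
print("n-force",np.round(f,2),np.mean(f),"pos in face mm",1000*np.mean(D,0)); plan(MK+F[:,2]*.054,ptool())
E
python3 st.py
```

```text
n-force [ 1.33  0.97  0.43  0.25 -0.06] 0.5826727392569193 pos in face mm [-0.0207  0.942  57.8261]
now [0.5193 0.026  0.0989] turn(tool) [-0.0007 -0.0007 -0.0013] then shift cm [-0.   -0.09  0.39] | shift first cm [-0.   -0.09  0.39]
```

Contact happened where expected: about 2 mm in by height and about 2.4 N by force. I press the rest.

Call:
carry_out --claw '[2,2,2,2,2,2]' --delta_pos '[[0,0,0.13],[0,0,0.13],[0,0,0.12],[0,0,0],[0,0,0],[0,0,0]]' --angular '[[0,0,0],[0,0,0],[0,0,0],[0,0,0],[0,0,0],[0,0,0]]'

```text
clock: 21.5
position: [0.5202, 0.0263, 0.0952]
ee_rot: [-0.375, 2.858, 0.049]
force: [-1.1, -1.1, 1.1]
width: 0.305
gripper_force: 30.0
```

```bash
python3 st.py; python3 st.py
```

```text
n-force [1.37 1.91 1.63 1.49 1.35] 1.5512061765177365 pos in face mm [-0.0232  0.9583 54.0249]
now [0.5202 0.0263 0.0952] turn(tool) [-0.0006 -0.0008 -0.0012] then shift cm [-0.  -0.1  0. ] | shift first cm [-0.  -0.1  0. ]
n-force [1.26 2.67 1.57 1.54 1.75] 1.7572011936038006 pos in face mm [-0.0391  0.97   54.0154]
now [0.5202 0.0263 0.0951] turn(tool) [-0.0006 -0.0008 -0.0012] then shift cm [-0.  -0.1 -0. ] | shift first cm [-0.  -0.1 -0. ]
```

Call:
carry_out --claw '[2,2,2,2,2]' --delta_pos '[[0,0,0.06],[0,0,0],[0,0,0],[0,0,0],[0,0,0]]' --angular '[[0,0,0],[0,0,0],[0,0,0],[0,0,0],[0,0,0]]'

```text
clock: 22.5
position: [0.5204, 0.0263, 0.0946]
ee_rot: [-0.375, 2.858, 0.049]
force: [-0.6, -0.4, 1.3]
width: 0.307
gripper_force: 30.0
```

```bash
python3 st.py
python3 - <<'E'
from h import *
W=arm.get_image("wrist")
print([(l,q["conf"],uv(q["centre"])) for l in("mark","gauge_tip","gauge") for q in arm.place_of(l,W)[:1]],proj(W,MK))
s=arm.observe(); print(s["width"],s["gripper_force"],s["clock"],s["force"])
T=arm.get_image("top"); print([(q["conf"],atz(T,uv(q["centre"]),.0)) for q in arm.place_of("offcut",T)[:1]])
E
```

```text
n-force [1.41 1.42 2.   1.88 2.35] 1.8120783079053517 pos in face mm [-0.0511  0.959  53.3933]
now [0.5204 0.0264 0.0946] turn(tool) [-0.0006 -0.0008 -0.0012] then shift cm [-0.   -0.1  -0.06] | shift first cm [-0.   -0.1  -0.06]
[('mark', 0.44, array([275.184, 233.898])), ('gauge', 0.94, array([271.376, 237.006]))] [275.73918262 232.18580471]
0.30410697064686604 29.998269081115723 22.95 [-0.84020393 -0.60088279  2.20382442]
[(0.62, array([0.5994619 , 0.24978072, 0.        ]))]
```

```bash
python3 -c "
from cell import arm
print(arm.sign_off())"
```

```text
the job is handed in; nothing more can be done
None
```

I handed the job in at about 23 s: the offcut lies flat on the bench left of the sill, and the gauge is still gripped, square to the face, with its tip within about 1–2 mm of the mark's centre and pushed in about 5–6.5 mm of 12 (about 3.7 N), by force and height readings, as the tip itself was out of view.

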